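# Feed a box of cover slips under the spring flap of the dry store

## Task

Put the small box of cover slips away in the dry store: with one fingertip press down the store's thumb plate and keep it down, so that its spring-closed flap stays open, and with the other fingertip push the box along the ledge, under the flap and over the edge, so that it drops inside. Then let the flap spring shut. Do not lift the box off the ledge, and leave the vial, the canister and the eraser where they stand.

Things in the scene. Friction and masses are not known exactly. Their poses are not given: they have to be found in the camera images.
- slips: Box of cover slips, square, 31 x 31 x 14 mm high, about 20 g, white with a blue lid. Origin at the centre of its underside, z up. It starts lying on the dry store's ledge between the guide rails, its centre 35 to 68 mm in front of the store's origin, its sides within 0.1 rad of the store's axes.
- store: Dry store, fixed on the bench: white housing, clear window on top, loading ledge in front. Origin at bench height on the lane's centre line, under the housing's front; x points along the lane into the housing (push direction), y left, z up. All mm below are in this frame. Housing x -2 to 89, y -48 to 30, 84 high; inner floor at z 8, inside x -3 to 86, y -45 to 27; mouth y -22 to 22, z 42 to 68.
- mouth (a point): End of the ledge, mid-lane, on its top (-3, 0, 42 mm). The ledge is x -122 to -3, y -48 to 30, top z 42; at x -3 it drops sheer to the inner floor. Rails 6 mm high leave a lane y -20 to 20. The box tips in once its centre is past the ledge's end; its rear face is then at about x -18, so a pushing finger need not pass the flap (push it a few mm further for safety).
- shutter (a point): Middle of the lower edge of the flap's shutter, moves with the flap. An aluminium plate across the lane, x -6 to -3, y -41 to 23, z 48 to 66 mm when shut: it bars the 14 mm high box, which cannot push it open. It swings up in its own plane, most at the left: at 0.7 rad its lower edge is 21 mm above the ledge at the right rail, 46 at the left rail; its upper left corner is 104 above the bench.
- flap (a joint): Angle (rad) of the spring flap, 0 shut, stop at 0.95. One rigid rocker on an axle parallel to the store's x at y -40, z 56 mm (right of the lane; bearing post at x -117, up to z 63): left arm the shutter, right arm the thumb plate. Pressing the plate down lifts the shutter. The box passes at 0.45 and more. The spring shuts it when the plate is let go (2 to 5 N at the plate's middle).
- thumb_plate (a point): Centre of the thumb plate's top, moves with the flap. Ribbed aluminium plate right of the lane, x -110 to -10, y -44 to -98, 4 mm thick. At rest it slopes up away from the lane: top at z 60 at the axle side, 79 at the outer edge. A tip can slide along it in x. Tips 70 to 90 mm apart (centres), one in the lane, one on the plate, both ends at z 47 to 49, hold the flap at 0.55 to 0.8 and can push the box.
- vial_0: Bystander: sample vial, 24 mm in diameter, 50 mm high, upright on the bench left of the store. Origin at the centre of its underside.
- can: Bystander: dark canister with a grey cap, 37 mm in diameter, 52 mm high, upright on the bench right of the store. Origin at the centre of its underside.
- eraser: Bystander: eraser in a sleeve, 19 x 42 x 12 mm, flat on the bench right of the store. Origin at the centre of its underside.

How it is judged:
On the way, in this order (a step that is already met when the one before it is completed fails the run):
1. the flap is open while the box still lies on the ledge in front of it (value of joint flap above 0.4 rad and x of slips in the frame of store below -0.022 m and z of slips in the frame of store above 0.038 m), for 0.1 s.
2. the box is under the open flap (value of joint flap above 0.35 rad and x of slips in the frame of store above -0.015 m), for 0.05 s.
At the end, for the whole second after the job is handed in: The box lies at rest inside the housing, wholly below the ledge (its origin under 34 mm in the store's frame, within the inner walls), and the flap is shut (under 0.06 rad) (x of slips in the frame of store between -0.006 and 0.088 m and y of slips in the frame of store between -0.046 and 0.03 m and z of slips in the frame of store below 0.034 m and value of joint flap below 0.06 rad and linear speed of slips below 0.02 m/s and velocity of joint flap below 0.1 rad/s); the robot touches nothing.
It fails at once if the box is lifted more than 15 mm off the ledge (z of slips in the frame of store above 0.057 m).
It fails at once if the box falls off the ledge outside the store (x of slips in the frame of store below -0.01 m and z of slips in the frame of store below 0.03 m).
It fails at once if a bystander is moved more than 20 mm (distance of any of vial_0, can, eraser from where it was at the start of the episode above 0.02 m).
It fails at once if the vial or the canister is knocked over (angle between any of vial_0, can's own z axis and vertical above 0.5 rad).
It also fails if it takes over 40 s, if anything falls off the work surface, if the arm or the gripper's body presses on something with over 40 N, if the wrist force passes 120 N, or if a joint passes its speed limit or range.

## Robot

A 7-joint arm with a two-finger parallel gripper is mounted at the origin on a cart in front of the work surface, level with it; the furniture and walls round the work are solid. World frame = base frame: x ahead of the robot, y to its left, z up, the work surface at z = 0. Lengths are in m, angles in rad, forces in N, time in s.
With the tool pointing down it reaches from about 0.4 to 0.875 m from the base axis. Payload 19.3 kg.
Tool frame: the origin (TCP) lies on the front face of the gripper's body, between the roots of the fingers; the fingertips stand 73 mm ahead of it and the grasp point (between the pads) lies 54 mm ahead of it; z points along the fingers, y is the direction in which the jaws open and shut (so a half turn about z gives the same grasp; the last joint's range is limited). The gripper opens to 85 mm and grips with 20 to 120 N. Pads are 22 mm wide; open, the fingers measure 114 mm over their backs; the gripper's body (76 mm by 85 mm) begins 54 mm behind the grasp point. The pads swing forward as they close: fully open they stand 13 mm farther back than shut.
Start: joints at [1.227, 0.521, -0.036, 1.599, 0.021, 1.021, -0.113], TCP at [0.169, -0.602, 0.304] pointing down, gripper open.
Joint ranges: [-2.91, 2.91], [-0.3, 2.13], [-1.5, 1.42], [0.17, 2.43], [-1.26, 4.41], [0.16, 1.93], [-2.52, 2.52]. Speed limits (rad/s): [1.89, 1.89, 2.39, 2.39, 3.01, 3.01, 3.01].

## Interface

Orientations are given as [roll, pitch, yaw] about the fixed x, y, z axes, in that order (R = Rz(yaw) Ry(pitch) Rx(roll)).
In Python, from workcell import bot gives the robot as it stands.
- The arm moves only by the shell command python3 -m crank 'ROWS' [OPENING] [FORCE]. ROWS is a JSON object of lists of equal length, an entry for each row: "travel": the shift along the world's x, y, z in cm, a list of three; "rot": the turn, a rotation vector about the world's x, y, z in degrees, a list of three. A call has 1 to 8 rows; each row is the pose to reach, as a shift and turn from the pose commanded when the call began; what a row does not reach only later rows make up. A row lasts 1/10 s, in which the tool goes at most 50 mm and 8.59 degrees, less where a joint would pass 70% of its speed; a pose out of reach is approached as far as the arm can. A call with a gripper value outside its range is refused whole. OPENING is the opening, from -1 (shut) to 1 (fully open), so that 0 is half open, set as the call begins (- or left out, the last holds). The fingers move at their own pace and stop on an object; FORCE is the grip in N (left out, the last holds). Time passes only in rows, so rows that repeat a pose let the fingers close. It gives the time, the measured TCP pose, the force and the opening at its end, in the units of the state.
- bot.observe(): the state, without advancing time (a new reading comes with each control period).
- bot.grab_frame(name): name is "scene" or "top" or "wrist"; returns the picture (480x640x3 uint8, red, green, blue); there is no depth.
- bot.camera_model(name): a dict with "fx", "fy", "cx", "cy" (pixels), "k1" (the pictures are not rectified: a ray, as slopes to the right and down, at radius r is drawn at 1 + k1 r^2 times it, then the intrinsics apply), "R" (3x3) and "t" (3): a world point X has camera coordinates R X + t. Camera axes: x right, y down, z forward; pixel columns grow to the right and rows downward; lengths in m; the calibration is good to about 2 mm. A picture is of the moment at which its call begins: read the wrist's pose just before it. camera_model takes no time and is no camera call; for the wrist camera it gives the pose at the moment of the call.
- bot.job_done(): hands the job in, once; it reports no verdict.
Trained networks look in the newest picture that a camera, given by its name, has taken for a name from the list of things; names that differ only in an ending like _2 or _b are one class to them, and where a whole thing is asked for, a point or a joint stands for the part that bears it (a point fixed in the world has none). Each returns a list of dicts, best first, with "conf" (0 to 1); they miss things now and then, are a little off and sometimes report something else, mostly with a low value. They report only what shows in the picture. A call takes as long as a camera call.
- bot.silhouettes(camera, thing): "pixels" (480x640 bool, what is visible of it) and "box" ([centre column, centre row, width, height] in pixels, round what is visible of it).
The state is a dict: "clock": time; "qpos": joint angles; "qd": joint speeds; "joint_efforts": joint torques, N m; "position": TCP position; "tool_rot": TCP orientation; "force": force on the tool from outside, world axes, zero at the start; "moment": the same for the moment, N m; "grip_width": finger opening in m.
Only numpy, scipy, OpenCV 4.12 (cv2) and the standard library are available. Lean on these libraries where they do the work, as an engineer would, in place of code of your own. Each camera call takes 0.05 s, during which the arm holds its last target.

## Working session

There is one attempt and no reset: what is moved stays moved. The work goes in short steps, Python scripts to look and compute and a shell command to move; the robot and the scene stay as the last step left them, time stands still between calls to the robot, and variables do not carry over. Pictures are saved under pics/ and viewed, and the job is handed in when it is done.

```bash
ls; mkdir -p pics; python3 - <<'E'
from workcell import bot
import cv2
s=bot.observe();print({k:s[k] for k in('clock','position','tool_rot','force','grip_width')})
for n in('scene','top'):
    f=bot.grab_frame(n);cv2.imwrite(f'pics/{n}0.png',f[:,:,::-1])
    m=bot.camera_model(n);print(n,m)
E
```

```text
pics
{'clock': 0.0, 'position': array([ 0.16889384, -0.6014679 ,  0.30332875]), 'tool_rot': array([-3.14043476e+00,  9.40307216e-05,  2.73838655e-01]), 'force': array([0.25488654, 0.10198779, 0.06386975]), 'grip_width': 0.08552246604830067}
scene {'fx': 527.7270464097357, 'fy': 527.7270464097357, 'cx': 320.57640766168, 'cy': 235.9249648485542, 'k1': -0.15506620291961293, 'R': array([[ 0.64073323, -0.76736247, -0.02481487],
       [-0.31732007, -0.23524825, -0.91867635],
       [ 0.69912009,  0.59650072, -0.39423088]]), 't': array([-0.36458378,  0.23067936,  0.5347767 ])}
top {'fx': 575.0316355347171, 'fy': 575.0316355347171, 'cx': 319.4793363546181, 'cy': 242.28357140621873, 'k1': -0.0787858974755437, 'R': array([[ 0.01991821, -0.99964045, -0.01795076],
       [-0.99781222, -0.01874331, -0.06339927],
       [ 0.06304002,  0.01917429, -0.99782679]]), 't': array([-0.06053202,  0.49744069,  1.26500715])}
```

View pics/scene0.png

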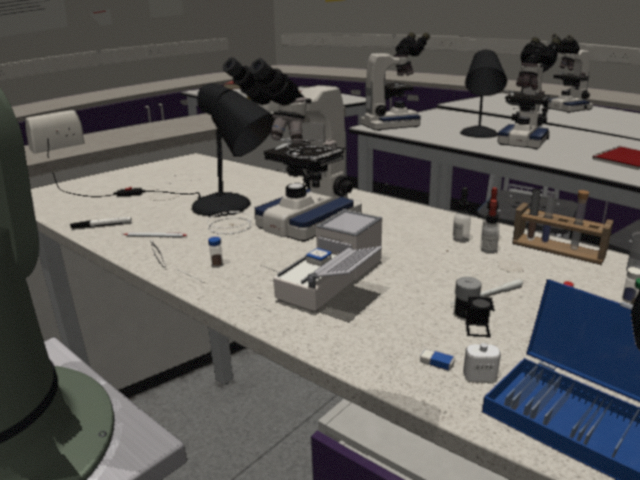

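View pics/top0.png

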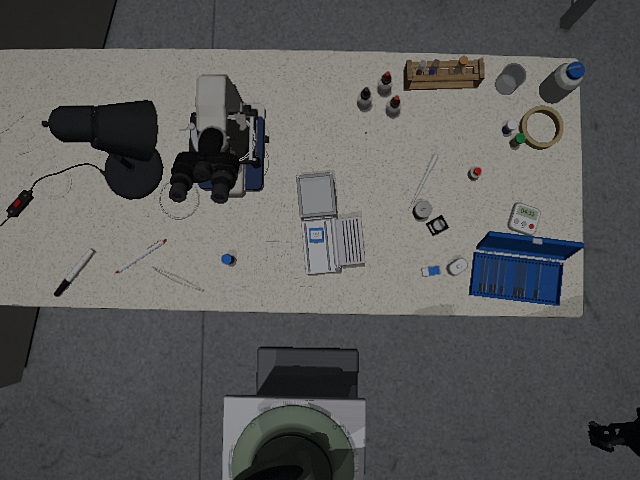

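The top view shows the housing at about (317,195), the ledge at (322,245), the box's blue label at (316,235), and the ribbed plate at (350,240). I'll zoom in next to fit the pose.

```bash
cat > h.py <<'E'
import numpy as np,cv2
from workcell import bot
def proj(m,X):
    X=np.atleast_2d(X);c=X@np.array(m['R']).T+np.array(m['t']);s=c[:,:2]/c[:,2:]
    r2=(s**2).sum(1,keepdims=True);s=s*(1+m['k1']*r2)
    return s*[m['fx'],m['fy']]+[m['cx'],m['cy']]
def unproj(m,uv,z):
    K=np.array([[m['fx'],0,m['cx']],[0,m['fy'],m['cy']],[0,0,1.]])
    s=cv2.undistortPoints(np.array(uv,float).reshape(-1,1,2),K,np.array([m['k1'],0,0,0.])).reshape(-1,2)
    d=np.c_[s,np.ones(len(s))]@np.array(m['R']);o=-np.array(m['R']).T@np.array(m['t'])
    return o+d*((np.asarray(z)-o[2])/d[:,2])[:,None]
E
python3 - <<'E'
import cv2
a=cv2.imread('pics/top0.png')[160:285,280:380]
cv2.imwrite('pics/topz.png',cv2.resize(a,None,fx=4.8,fy=4.8,interpolation=cv2.INTER_CUBIC))
a=cv2.imread('pics/scene0.png')[200:315,265:395]
cv2.imwrite('pics/scenez.png',cv2.resize(a,None,fx=5,fy=5,interpolation=cv2.INTER_CUBIC))
E
```

```text
(no output)
```

View pics/topz.png

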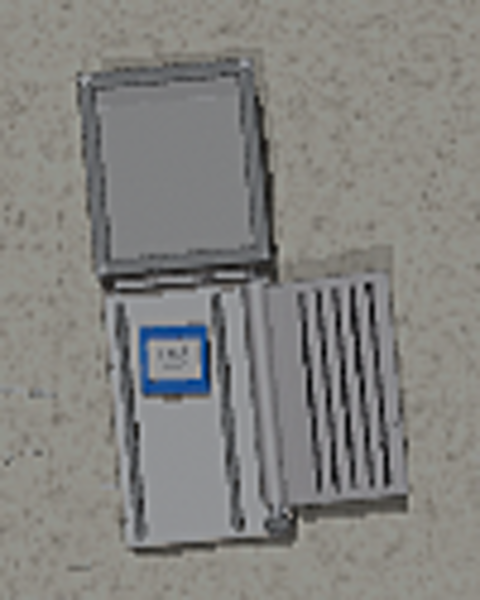

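View pics/scenez.png

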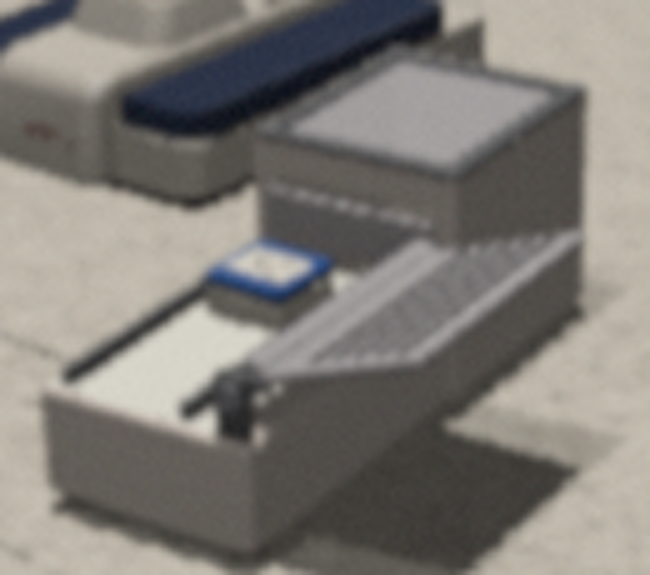

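```bash
cat > fit.py <<'E'
from h import *
from scipy.optimize import least_squares
T=lambda l:[(u/4.8+280-.4,v/4.8+160-.4) for u,v in l]
S=lambda l:[(u/5+265-.4,v/5+200-.4) for u,v in l]
top=[((80,75),(89,30,84)),((250,61),(89,-48,84)),((273,262),(-2,-48,84)),((102,275),(-2,30,84)),((128,548),(-122,30,42)),((407,497),(-110,-97,78)),((386,272),(-10,-97,78))]
sc=[((255,460),(-122,-48,42)),((250,552),(-122,-48,0)),((45,402),(-122,30,42)),((455,178),(-2,-48,84)),((583,92),(89,-48,84)),((258,135),(-2,30,84)),((60,505),(-122,30,0)),((583,310),(89,-48,0))]
mt,ms=bot.camera_model('top'),bot.camera_model('scene')
ut=np.array(T([a for a,b in top]));us=np.array(S([a for a,b in sc]))
Pt=np.array([b for a,b in top])/1e3;Ps=np.array([b for a,b in sc])/1e3
def W(p,P):
    c,s=np.cos(p[2]),np.sin(p[2]);return np.c_[p[0]+c*P[:,0]-s*P[:,1],p[1]+s*P[:,0]+c*P[:,1],P[:,2]]
f=lambda p:np.r_[(proj(mt,W(p,Pt))-ut).ravel(),(proj(ms,W(p,Ps))-us).ravel()]
r=least_squares(f,[.5,0,0],loss='soft_l1');p=r.x;print('fit',p,np.degrees(p[2]));print(f(p).reshape(-1,2).round(1))
for n in (0,1):
    ff=(lambda p:(proj(mt,W(p,Pt))-ut).ravel()) if n==0 else (lambda p:(proj(ms,W(p,Ps))-us).ravel())
    print(least_squares(ff,[.5,0,0]).x)
b=T([(142,327),(209,325),(210,393),(143,395)])
B=unproj(mt,b,[.056]*4);c,s=np.cos(p[2]),np.sin(p[2]);L=(B[:,:2]-p[:2])@np.array([[c,-s],[s,c]]);print('box',L*1e3,L.mean(0)*1e3)
E
python3 fit.py
```

```text
fit [ 0.55099171 -0.04021676  0.11703622] 6.705681210849718
[[ 0.   0.1]
 [ 1.1 -0.6]
 [ 0.6 -0.1]
 [-0.5  0.8]
 [ 0.3  0.7]
 [ 0.8 -0.4]
 [ 0.3 -0.4]
 [-0.7 -1.8]
 [ 1.1  4.7]
 [-1.3 -2.9]
 [ 0.5 -0.4]
 [ 1.  -1.2]
 [-1.  -1. ]
 [-2.6  0.4]
 [-0.  -0.9]]
[ 0.55112127 -0.03947387  0.11222871]
[ 0.55103118 -0.04069297  0.1222637 ]
box [[-22.47074496  14.12329348]
 [-24.54388344 -15.96484609]
 [-55.08993458 -13.42736379]
 [-53.03268351  16.61294218]] [-38.78431162   0.33600645]
```

```bash
python3 -m crank '{"travel":[[4,6,0],[8,12,0],[11,18,0],[15,25,0],[18,31,0],[22,37,0],[25,43,0],[28,46,0]],"rot":[[0,0,-2],[0,0,-4],[0,0,-6],[0,0,-9],[0,0,-9],[0,0,-9],[0,0,-9],[0,0,-9]]}' 0.5
```

```text
clock: 0.9
position: [0.3744, -0.2567, 0.304]
tool_rot: [3.141, 0.0, 0.116]
force: [1.4, -0.1, -0.9]
grip_width: 0.0643
```

```bash
python3 -m crank '{"travel":[[2,4,0],[5,8,0],[7,12,0],[7,12,0],[7,12,0]],"rot":[[0,0,0],[0,0,0],[0,0,0],[0,0,0],[0,0,0]]}'
```

```text
clock: 1.4
position: [0.4442, -0.1378, 0.3036]
tool_rot: [-3.141, 0.001, 0.119]
force: [-0.6, -0.5, -0.2]
grip_width: 0.0641
```

```bash
python3 -m crank '{"travel":[[1.5,2.5,0],[3.1,5.1,0],[3.1,5.1,-4],[3.1,5.1,-8],[3.1,5.1,-12],[3.1,5.1,-12],[3.1,5.1,-12]],"rot":[[0,0,0],[0,0,0],[0,0,0],[0,0,0],[0,0,0],[0,0,0],[0,0,0]]}'
python3 - <<'E'
from h import *
for n in('scene','top','wrist'):
    s=bot.observe();f=bot.grab_frame(n);g=f[:,:,::-1]
    if n=='scene': g=cv2.resize(g[130:320,235:455],None,fx=3,fy=3,interpolation=cv2.INTER_CUBIC)
    if n=='top': g=cv2.resize(g[150:300,250:410],None,fx=4,fy=4,interpolation=cv2.INTER_CUBIC)
    cv2.imwrite(f'pics/{n}1.png',g)
E
```

```text
clock: 2.1
position: [0.4749, -0.0884, 0.1845]
tool_rot: [-3.142, 0.001, 0.115]
force: [0.2, 0.4, 0.5]
grip_width: 0.0644
```

View pics/scene1.png

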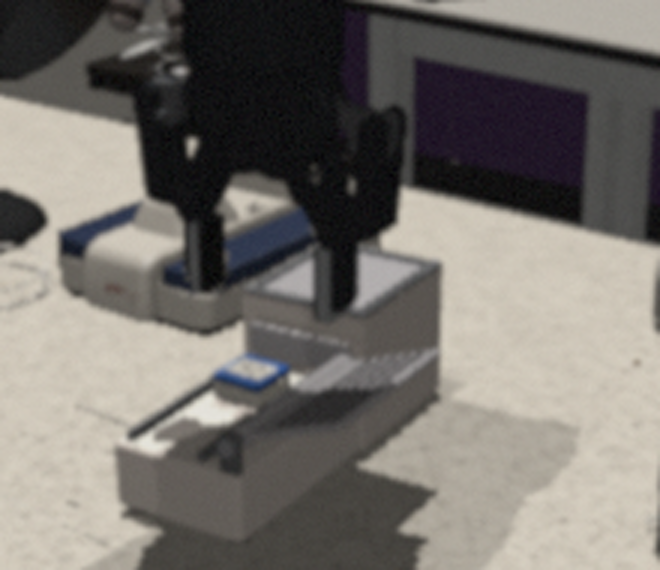

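View pics/wrist1.png

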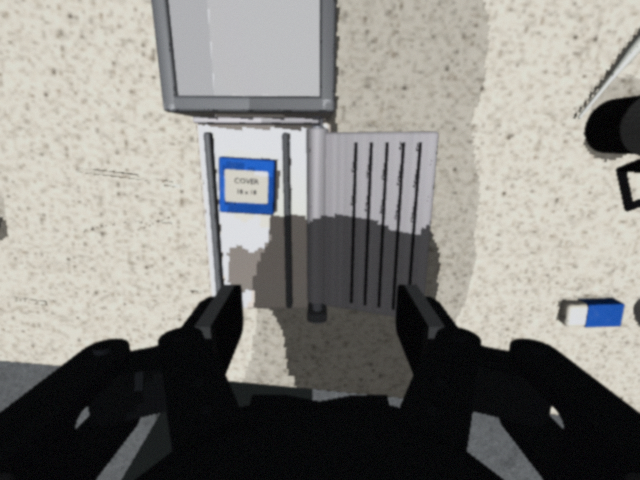

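```bash
python3 - <<'E'
from h import *
m=bot.camera_model('wrist');s=bot.observe();P=s['position'];y=s['tool_rot'][2];print(P,y,m['fx'],m['cx'],m['cy'])
p=np.array([.551,-.0402,.117]);c,q=np.cos(p[2]),np.sin(p[2])
def W(*L): L=np.array(L)/1e3; return np.array([p[0]+c*L[0]-q*L[1],p[1]+q*L[0]+c*L[1],L[2]])
for n,L in dict(hNR=(-2,-48,84),hNL=(-2,30,84),railL=(-110,20,48),ledgeFarL=(-3,30,42),plateFarOut=(-10,-97,78),plateNearOut=(-110,-97,78),bl=(-24,15,56),br=(-24,-16,56)).items(): print(n,L,proj(m,W(*L)).round())
c2,q2=np.cos(y),np.sin(y)
for d in(.060,.065,.07,.073):
  for sx in(-11,11):
    print(d,sx,[proj(m,np.array([P[0]+c2*sx/1e3-q2*g,P[1]+q2*sx/1e3+c2*g,P[2]-d])).round().tolist() for g in(.032,.046,-.032,-.046)])
d=P[:2]-p[:2];print('tcp store',c*d[0]+q*d[1],-q*d[0]+c*d[1])
a=cv2.imread('pics/wrist1.png')[100:340,180:460];cv2.imwrite('pics/wz.png',cv2.resize(a,None,fx=2.8,fy=2.5))
E
```

```text
[ 0.47583438 -0.08813773  0.18583041] 0.11582665704293293 356.9591502971216 319.0730833080973 236.978984878451
hNR (-2, -48, 84) [[339. 115.]]
hNL (-2, 30, 84) [[168. 115.]]
railL (-110, 20, 48) [[226. 298.]]
ledgeFarL (-3, 30, 42) [[198. 122.]]
plateFarOut (-10, -97, 78) [[440. 133.]]
plateNearOut (-110, -97, 78) [[424. 321.]]
bl (-24, 15, 56) [[221. 161.]]
br (-24, -16, 56) [[277. 161.]]
0.06 -11 [[[241.0, 337.0]], [[207.0, 337.0]], [[397.0, 337.0]], [[431.0, 337.0]]]
0.06 11 [[[238.0, 287.0]], [[203.0, 287.0]], [[400.0, 287.0]], [[435.0, 287.0]]]
0.065 -11 [[[244.0, 331.0]], [[211.0, 331.0]], [[394.0, 330.0]], [[427.0, 331.0]]]
0.065 11 [[[241.0, 282.0]], [[207.0, 282.0]], [[397.0, 282.0]], [[431.0, 282.0]]]
0.07 -11 [[[246.0, 325.0]], [[214.0, 325.0]], [[392.0, 325.0]], [[424.0, 325.0]]]
0.07 11 [[[243.0, 278.0]], [[210.0, 278.0]], [[395.0, 278.0]], [[428.0, 278.0]]]
0.073 -11 [[[247.0, 321.0]], [[216.0, 322.0]], [[391.0, 321.0]], [[422.0, 321.0]]]
0.073 11 [[[245.0, 275.0]], [[212.0, 275.0]], [[393.0, 275.0]], [[426.0, 275.0]]]
tcp store -0.08024765805278972 -0.03883566495185888
```

View pics/wz.png

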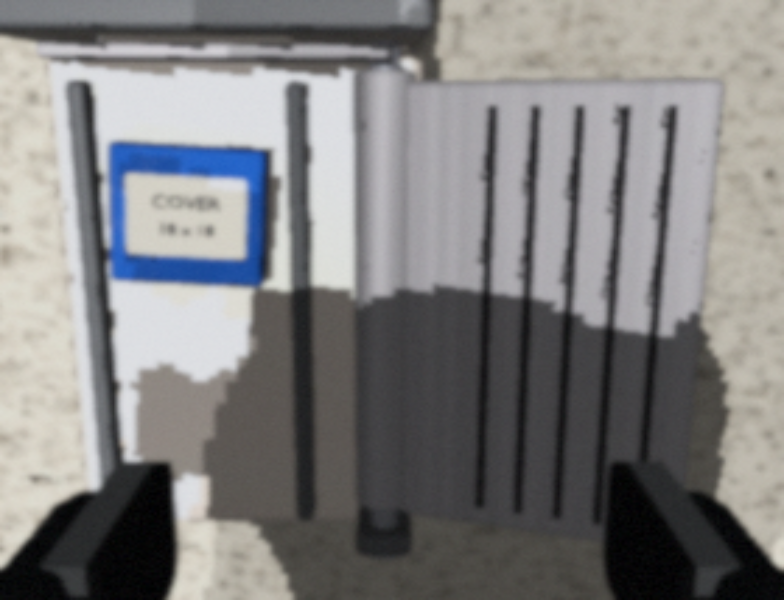

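```bash
python3 -m crank '{"travel":[[0,0,0],[0,0,-1.5],[0,0,-3],[0,0,-4.5],[0,0,-5.5],[0,0,-6.5],[0,0,-6.5]],"rot":[[0,0,0],[0,0,0],[0,0,0],[0,0,0],[0,0,0],[0,0,0],[0,0,0]]}' 0.6
cat > look.py <<'E'
import sys
from h import *
k=sys.argv[1]
s=bot.observe();print(s['clock'],s['position'],s['force'])
out=[]
f=bot.grab_frame('scene')[:,:,::-1];a=cv2.resize(f[170:320,255:415],(480,450),interpolation=cv2.INTER_CUBIC)
f=bot.grab_frame('wrist')[:,:,::-1];b=cv2.resize(f[60:420,100:480],None,fx=.84,fy=1.25)
cv2.imwrite(f'pics/look{k}.png',np.hstack([a,b]))
print(bot.observe()['position'])
E
python3 look.py 2
```

```text
clock: 2.95
position: [0.4751, -0.0876, 0.1184]
tool_rot: [-3.142, 0.0, 0.117]
force: [0.5, -1.7, 3.0]
grip_width: 0.0687
2.95 [ 0.47510573 -0.08763316  0.11841005] [ 0.52962816 -1.74206501  3.04745867]
[ 0.47514764 -0.08776     0.11921486]
```

View pics/look2.png

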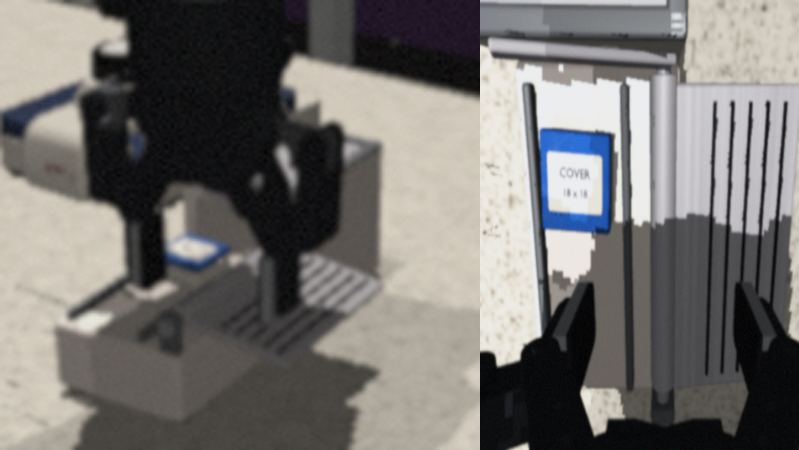

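The flap is open, the lane finger is behind the box and between the rails, and the plate is pressed at 3 N. I'll go about 5 mm lower, watching the force.

```bash
python3 -m crank '{"travel":[[0,0,-0.3],[0,0,-0.5],[0,0,-0.5],[0,0,-0.5]],"rot":[[0,0,0],[0,0,0],[0,0,0],[0,0,0]]}'
python3 look.py 3
```

```text
clock: 3.45
position: [0.4751, -0.0874, 0.114]
tool_rot: [-3.141, -0.0, 0.117]
force: [-0.5, 2.0, 3.3]
grip_width: 0.0681
3.45 [ 0.47514173 -0.08739404  0.11399778] [-0.48995504  2.0017062   3.2524603 ]
[ 0.47514609 -0.08749652  0.1139999 ]
```

View pics/look3.png

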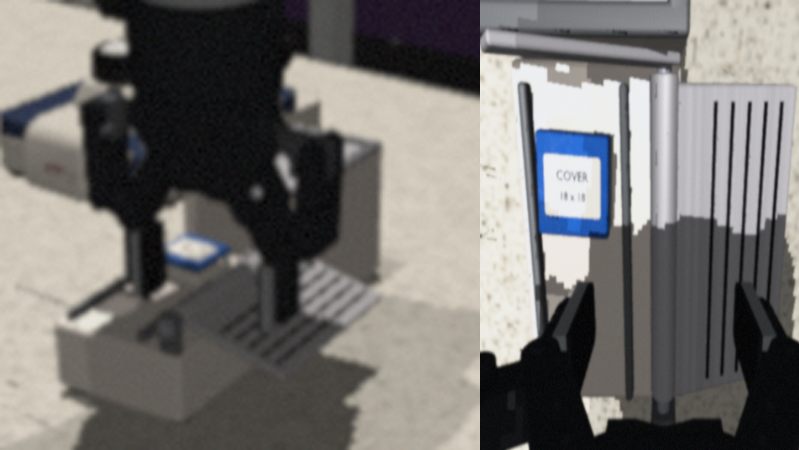

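```bash
python3 -m crank '{"travel":[[0.5,0.06,0],[1,0.12,0],[1.5,0.18,0],[2,0.23,0],[2.5,0.29,0],[3,0.35,0],[3.5,0.41,0],[3.5,0.41,0]],"rot":[[0,0,0],[0,0,0],[0,0,0],[0,0,0],[0,0,0],[0,0,0],[0,0,0],[0,0,0]]}'
python3 look.py 4
```

```text
clock: 4.35
position: [0.511, -0.0833, 0.114]
tool_rot: [-3.142, -0.001, 0.117]
force: [2.4, -1.2, 2.9]
grip_width: 0.0682
4.35 [ 0.51098239 -0.08333135  0.11395267] [ 2.37199629 -1.19436231  2.92573607]
[ 0.51069112 -0.08337797  0.11404676]
```

View pics/look4.png

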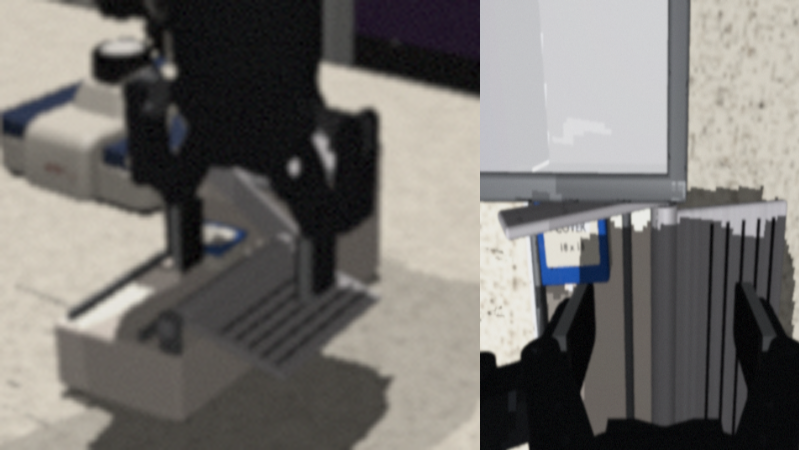

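```bash
python3 -m crank '{"travel":[[0.5,0.06,0],[1,0.12,0],[1.4,0.16,0],[1.8,0.21,0],[2,0.23,0],[2.2,0.26,0],[2.2,0.26,0]],"rot":[[0,0,0],[0,0,0],[0,0,0],[0,0,0],[0,0,0],[0,0,0],[0,0,0]]}'
python3 look.py 5
```

```text
clock: 5.15
position: [0.5324, -0.0808, 0.1139]
tool_rot: [-3.142, -0.0, 0.117]
force: [0.0, -1.5, 1.3]
grip_width: 0.0678
5.15 [ 0.53235208 -0.08082148  0.1138794 ] [ 0.00919736 -1.48582106  1.2661245 ]
[ 0.53231847 -0.08083588  0.11398827]
```

View pics/look5.png

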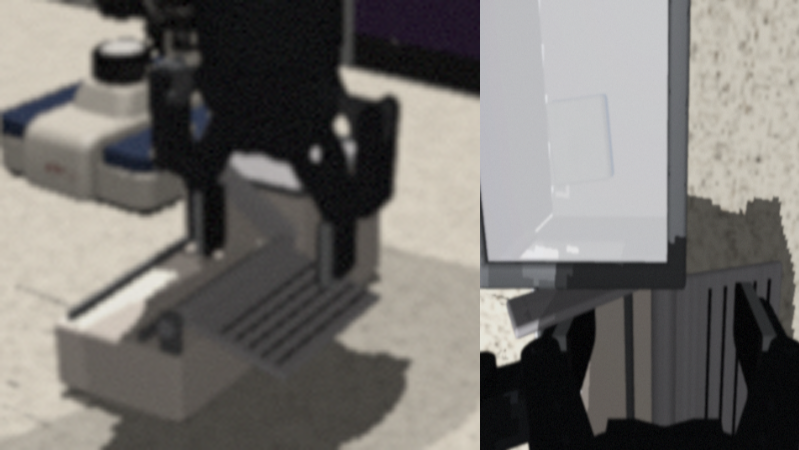

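The box's outline now shows through the window at about (580,140), so it has dropped inside. I'll back off and lift.

```bash
python3 -m crank '{"travel":[[-1,-0.12,0],[-2,-0.23,0],[-2,-0.23,1],[-2,-0.23,2],[-2,-0.23,3],[-2,-0.23,5],[-2,-0.23,8],[-2,-0.23,8]],"rot":[[0,0,0],[0,0,0],[0,0,0],[0,0,0],[0,0,0],[0,0,0],[0,0,0],[0,0,0]]}'
python3 look.py 6; python3 -c "
from h import *
f=bot.grab_frame('top')[:,:,::-1];cv2.imwrite('pics/top6.png',f)"
```

```text
clock: 6.05
position: [0.5135, -0.0833, 0.1977]
tool_rot: [3.141, -0.005, 0.116]
force: [0.4, -0.5, 0.9]
grip_width: 0.0681
6.05 [ 0.51353432 -0.08328749  0.197675  ] [ 0.41625746 -0.4627662   0.89878312]
[ 0.51242574 -0.08323695  0.19488008]
```

View pics/look6.png

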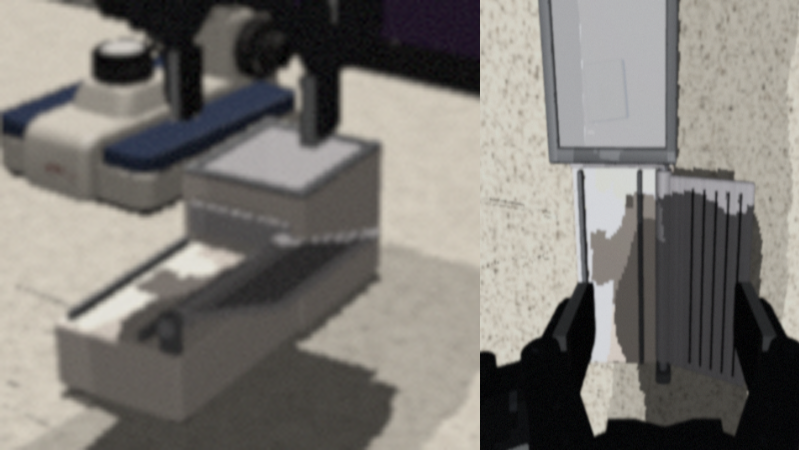

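View pics/top6.png

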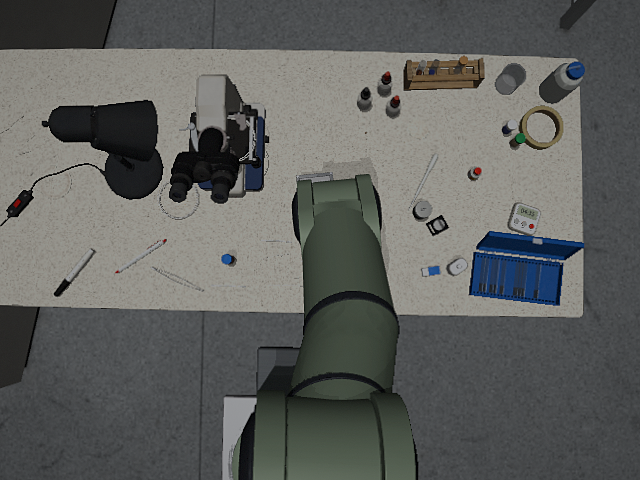

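```bash
python3 -m crank '{"travel":[[0,0,2],[0,0,4],[0,0,4],[0,0,4]],"rot":[[0,0,0],[0,0,0],[0,0,0],[0,0,0]]}'
python3 - <<'E'
from h import *
m=bot.camera_model('wrist');f=bot.grab_frame('wrist')[:,:,::-1]
a=f[40:240,150:370];a=cv2.convertScaleAbs(a,alpha=1.0);l=cv2.createCLAHE(4,(4,4)).apply(a[:,:,0])
cv2.imwrite('pics/w7.png',cv2.resize(np.hstack([a,cv2.merge([l]*3)]),None,fx=1.8,fy=2.5))
p=np.array([.551,-.0402,.117]);c,q=np.cos(p[2]),np.sin(p[2])
for L in [(x,y,z) for z in(8,22) for x in(-3,86) for y in(-45,27)]:
    w=np.array([p[0]+c*L[0]/1e3-q*L[1]/1e3,p[1]+q*L[0]/1e3+c*L[1]/1e3,L[2]/1e3]);u=proj(m,w)[0];print(L,((u-[150,40])*[1.8,2.5]).round())
import pickle;pickle.dump({k:np.array(v) for k,v in m.items()},open('m7.pkl','wb'))
E
```

```text
clock: 6.6
position: [0.5119, -0.0832, 0.2334]
tool_rot: [-3.141, 0.0, 0.117]
force: [-0.1, 1.0, -0.0]
grip_width: 0.0684
(-3, -45, 8) [319. 332.]
(-3, 27, 8) [161. 332.]
(86, -45, 8) [320.  31.]
(86, 27, 8) [148.  31.]
(-3, -45, 22) [320. 336.]
(-3, 27, 22) [154. 336.]
(86, -45, 22) [321.  20.]
(86, 27, 22) [139.  19.]
```

View pics/w7.png

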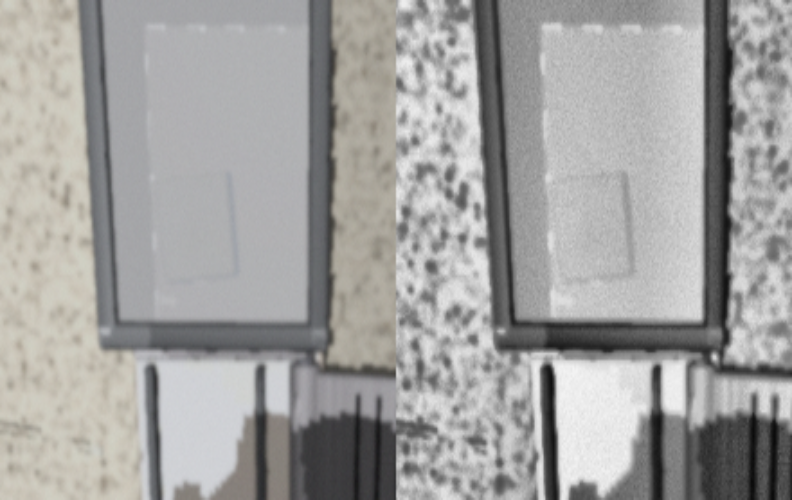

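```bash
python3 - <<'E'
from workcell import bot
s=bot.observe();print(s['clock'],s['force'],abs(s['qd']).max());print(bot.job_done())
E
```

```text
6.65 [-1.10159895 -0.87401157  0.22253684] 0.00681349126708719
the job is handed in; nothing more can be done
None
```

The box of cover slips is inside the dry store, the flap has sprung shut, and the job is handed in at about 6.7 s of the 40 s allowed. `job_done()` reports no verdict, so this rests on my own checks.

One fingertip held the thumb plate down at about 3 N, which opened the flap. The other pushed the box along the lane until it tipped over the ledge's end. I then backed off 2 cm and lifted clear.

**Last checks:**
- **Box:** the wrist view showed an empty ledge. A roughly 31 mm square outline shows through the window, lying flat on the inner floor within the walls. It seems to have turned over as it dropped, since no blue lid shows.
- **Flap:** the scene and wrist pictures taken after the lift show it shut. I judged the open angle (about 0.65 rad) from pictures, because no joint reading is available.
- **Bystanders:** the vial, canister and eraser look to be where they were in the first top view.
- **Robot:** it was clear of everything, with forces around 1 N, which is sensor noise.

No check failed or disagreed.

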